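# Unlock, index and clear the tile-carving turntable

## Task

The turntable for carving tiles is locked by the hand nut in its middle and littered with sharp pieces of broken tile. Back the nut off at least half a turn: its thread may be left-handed or right-handed and nothing shows which, so try it gently both ways and do not force it. Then turn the disc by a finger peg from one click stop to the next to bring each littered bed to the opening of the pan, and with the wood-handled scraper block wipe every piece out through the opening into the catch tray; the gripper itself must not touch the pieces. Finish with all the pieces in the catch tray, the disc clicked into a stop and locked there again by the nut screwed down snug, and the scraper block standing upright in the middle of its rubber mat again.

Things in the scene. Friction and masses are not known exactly. Their poses are not given: they have to be found in the camera images.
- table_axis (a point): centre of the disc's top face, 62 mm above the bench; fixed, does not turn: -y points to the middle of the pan's opening, z up. Disc 330 mm across with a boss 90 mm across in the middle. Three radial battens (16 mm thick and high, 46 to 158 mm from the axis) part it into three beds of 120 degrees; at a click stop one bed faces the opening squarely
- pan_opening (a point): middle of the opening of the pan, 174 mm from the axis, at the height of the disc's top; axes as table_axis. The pan's sheet wall, 345 mm inside diameter, stands 22 mm higher than the disc all round it except for this opening, which extends 52 degrees to either side of its middle. Stand, pan and catch tray are one fixed piece
- tray_in (a point): middle of the catch tray's floor, 4 mm above the bench, 200 mm from the axis under the opening; axes as table_axis. Open sheet-metal box, 292 mm inside along x, 217 mm along y, rim 48 mm above the bench; it reaches under the disc's edge, so that what is pushed off the disc at the opening falls in
- turntable (a joint): angle of the disc (rad), anticlockwise from above positive, 0 at the start, no end stops. Click stops every 120 degrees: 0, +-2.094, +-4.189 ..; the spring detent pulls the disc in from 0.05 rad and takes about 1.2 N m (9 N at a peg) to leave; between stops the disc stays where it is left
- nut_a_grip (a point): black wing nut on the disc's axis, or, if it is the spare one, on a round wooden block at the left (nut_a, nut_b look alike; one thread is left-handed, one right-handed): upright bar 60 long, 14 thick, 37 mm high on a hub 42 mm across. Point: on the axis, 13 mm below the bar's top, 118 mm above the bench while tight; the hub begins 24 mm below it. x along the bar, z up
- nut_b_grip (a point): black wing nut on the disc's axis, or, if it is the spare one, on a round wooden block at the left (nut_a, nut_b look alike; one thread is left-handed, one right-handed): upright bar 60 long, 14 thick, 37 mm high on a hub 42 mm across. Point: on the axis, 13 mm below the bar's top, 118 mm above the bench while tight; the hub begins 24 mm below it. x along the bar, z up
- nut_a (a joint): angle by which nut_a is backed off on its own spindle (rad): 0 = tight as found, grows as it loosens, whichever the hand; travel 7, rises 8 mm a turn. Takes about 0.15 N m. Turned the wrong way it winds up springily, 0.25 rad per N m, and reads negative (below -0.5 is forcing it). From 1 rad on the disc is free; below 0.15 it is locked
- nut_b (a joint): angle by which nut_b is backed off on its own spindle (rad): 0 = tight as found, grows as it loosens, whichever the hand; travel 7, rises 8 mm a turn. Takes about 0.15 N m. Turned the wrong way it winds up springily, 0.25 rad per N m, and reads negative (below -0.5 is forcing it). From 1 rad on the disc is free; below 0.15 it is locked
- peg_0 (a point): finger peg 0: round upright steel pin, 16 mm across, on a batten of the disc, 140 mm from the axis; turns with the disc. Point: on its middle line, 107 mm above the bench, 15 mm below its top. The pan wall (top 84 mm above the bench) passes 33 mm outside it; the batten's top is at 78 mm
- peg_1 (a point): finger peg 1: round upright steel pin, 16 mm across, on a batten of the disc, 140 mm from the axis; turns with the disc. Point: on its middle line, 107 mm above the bench, 15 mm below its top. The pan wall (top 84 mm above the bench) passes 33 mm outside it; the batten's top is at 78 mm
- peg_2 (a point): finger peg 2: round upright steel pin, 16 mm across, on a batten of the disc, 140 mm from the axis; turns with the disc. Point: on its middle line, 107 mm above the bench, 15 mm below its top. The pan wall (top 84 mm above the bench) passes 33 mm outside it; the batten's top is at 78 mm
- scraper_mid (a point): scraper block, loose, 0.3 to 0.5 kg: steel foot 130 mm long, 24 mm thick, 22 mm high, and on it a wooden grip ridge 100 mm long, 16 mm thick, up to 64 mm above the underside. Point: middle of the ridge, 42 mm above the underside; x along its length, z up
- mat_top (a point): middle of the top of the scraper block's black ribbed rubber mat, 4 mm above the bench; x along the mat, z up. Fixed flat to the bench, 170 x 100 mm
- sherd_0: sharp piece of broken terracotta tile, flat, about 60 x 44 mm, 9 mm thick, lying in a bed of the disc, 62 mm above the bench. Origin: centre of its underside. None if absent in this run (3 to 5 of the five are there)
- sherd_1: sharp piece of broken terracotta tile, flat, about 60 x 44 mm, 9 mm thick, lying in a bed of the disc, 62 mm above the bench. Origin: centre of its underside. None if absent in this run (3 to 5 of the five are there)
- sherd_2: sharp piece of broken terracotta tile, flat, about 60 x 44 mm, 9 mm thick, lying in a bed of the disc, 62 mm above the bench. Origin: centre of its underside. None if absent in this run (3 to 5 of the five are there)
- sherd_3: sharp piece of broken terracotta tile, flat, about 60 x 44 mm, 9 mm thick, lying in a bed of the disc, 62 mm above the bench. Origin: centre of its underside. None if absent in this run (3 to 5 of the five are there)
- sherd_4: sharp piece of broken terracotta tile, flat, about 60 x 44 mm, 9 mm thick, lying in a bed of the disc, 62 mm above the bench. Origin: centre of its underside. None if absent in this run (3 to 5 of the five are there)

How it is judged:
By the outcome, as a careful person would: the job done as asked, in the order asked, and still so for the second after the job is handed in, with the robot touching nothing.
Of sherd_0, sherd_1, sherd_2, sherd_3, sherd_4 only 3 to 5 are there at a start; the rules pass over those that are not, and their reading is None.
At some moment in a run one of scraper may be knocked a few centimetres aside while the robot is not near it.
Once in a run the grip may slacken for a moment while it holds something.
It also fails if it takes over 210 s, if anything falls off the work surface, if the arm or the gripper's body presses on something with over 40 N, if the wrist force passes 120 N, or if a joint passes its speed limit or range.

## Robot

A 7-joint arm with a two-finger parallel gripper is mounted at the origin on a cart in front of the work surface, level with it; the furniture and walls round the work are solid. World frame = base frame: x ahead of the robot, y to its left, z up, the work surface at z = 0. Lengths are in m, angles in rad, forces in N, time in s.
With the tool pointing down it reaches from about 0.4 to 0.85 m from the base axis. Payload 6.9 kg.
Tool frame: the origin (TCP) lies midway between the tips of the shut fingers; the grasp point (between the pads) lies behind it (ctrl.pinch_z is the z of the grasp point in the tool frame, in m); z points along the fingers, y is the direction in which the jaws open and shut (so a half turn about z gives the same grasp; the last joint's range is limited). The gripper opens to 85 mm and grips with 20 to 120 N. Pads are 22 mm wide; open, the fingers measure 114 mm over their backs; the gripper's body (76 mm by 85 mm) begins 54 mm behind the grasp point. The pads swing forward as they close: fully open they stand 13 mm farther back than shut.
Start: joints at [1.437, 0.507, -0.238, 1.5, 0.126, 1.149, -0.155], TCP at [0.148, -0.607, 0.231] pointing down, gripper open.
Joint ranges: [-3.08, 3.08], [-0.24, 2.05], [-1.43, 1.35], [0, 2.5], [-1.52, 4.66], [0.17, 1.96], [-2.89, 2.89]. Speed limits (rad/s): [2.39, 2.39, 3.14, 3.14, 3.14, 3.14, 3.14].

## Interface

Orientations are given as a unit quaternion [w, x, y, z].
In Python, from station import ctrl, get_state, vision, ticket, models gives the robot as it stands. Calls block until the motion is done:
- ctrl.movep(position, orientation): joint-space move of the TCP to a pose.
- ctrl.movel(position, frame=None, max_speed=0.15): straight line of the TCP; frame=None keeps the orientation; max_speed is the mean speed in m/s.
- ctrl.set_joints(angles): joint-space move.
- ctrl.ungrasp() and ctrl.close_gripper(force=None): open the fingers fully, or close them until they stop; force is the grip in N (None keeps the last).
- ctrl.pause(seconds).
- ctrl.ik(position, orientation): joint angles nearest the present ones, or None.
- get_state(): the state.
- vision.grab_frame(name): name is "scene" or "top" or "wrist"; returns (picture, depth): 480x640x3 uint8, blue, green, red; 480x640 float32, m along the optical axis (not along the pixel's ray), 0 where there is no reading.
- vision.camera_info(name): a dict with "mtx" (3x3 intrinsics, pixels), "R" (3x3) and "t" (3): a world point X has camera coordinates R X + t; the wrist camera has in their place "hand_eye" (4x4, takes a point from camera to tool coordinates, whose origin is the TCP and whose axes are the flange's). Camera axes: x right, y down, z forward; pixel columns grow to the right and rows downward; lengths in m; the calibration is good to about 2 mm. A picture is of the moment at which its call begins: read the wrist's pose just before it. camera_info takes no time and is no camera call.
A pose or a line that the arm cannot do raises ctrl.Unreachable and nothing moves.
- ticket.close_job(): hands the job in, once; it reports no verdict.
Trained networks look in the newest picture that a camera, given by its name, has taken for a name from the list of things; names that differ only in an ending like _2 or _b are one class to them, and where a whole thing is asked for, a point or a joint stands for the part that bears it (a point fixed in the world has none). Each returns a list of dicts, best first, with "p" (0 to 1); they miss things now and then, are a little off and sometimes report something else, mostly with a low value. They report only what shows in the picture. A call takes as long as a camera call.
- models.recognise(camera, target): "point" ([column, row] in pixels, amid what is visible of it).
- models.masks_of(camera, target): "mask" (480x640 bool, what is visible of it) and "point" ([column, row] in pixels, amid what is visible of it).
The state is a dict: "time": time; "qpos": joint angles; "qd": joint speeds; "tau": joint torques, N m; "tcp_pos": TCP position; "eef_rot": TCP orientation; "contact_force": force on the tool from outside, world axes, zero at the start; "wrist_torque": the same for the moment, N m; "width": finger opening in m.
Only numpy, scipy, OpenCV 4.12 (cv2) and the standard library are available. Lean on these libraries where they do the work, as an engineer would, in place of code of your own. Each camera call takes 0.05 s, during which the arm holds its last target.

## Working session

There is one attempt and no reset: what is moved stays moved. The work goes in short steps, each a Python script; the robot and the scene stay as the last script left them, time stands still between calls to the robot, and variables do not carry over. Pictures are saved under pics/ and viewed, and the job is handed in when it is done.

```bash
ls -la; mkdir -p pics; python3 - <<'E'
from station import ctrl,get_state,vision,models
import cv2
s=get_state();print({k:s[k] for k in s})
print(ctrl.pinch_z)
for n in ["scene","top","wrist"]:
    im,d=vision.grab_frame(n);cv2.imwrite(f"pics/{n}0.png",im)
    print(n,vision.camera_info(n))
print(get_state()["time"])
E
```

```text
total 12
drwxr-xr-x  3 agent agent 4096 Dec  6 04:20 .
drwxr-xr-x 23 root  root  4096 Dec  6 04:20 ..
drwxr-xr-x  2 agent agent 4096 Dec  6 04:20 pics
{'time': 0.0, 'qpos': array([ 1.43647187,  0.5083325 , -0.2375018 ,  1.50111258,  0.12570787,
        1.14893333, -0.15481894]), 'qd': array([-0.00019682, -0.00115407, -0.00087633,  0.00247487,  0.00044044,
        0.00147164, -0.00029593]), 'tau': array([-1.18998578e-03, -6.20593357e+01, -2.18701825e+00, -2.49651486e+01,
        1.27684718e-02,  1.19971106e-02,  2.40044818e-05]), 'tcp_pos': array([ 0.14824555, -0.60664521,  0.2304392 ]), 'eef_rot': array([-8.88173435e-04,  9.92819983e-01,  1.19614690e-01, -1.35001894e-04]), 'contact_force': array([0.14651652, 0.33041311, 0.63940713]), 'wrist_torque': array([0.03301993, 0.01278095, 0.02373651]), 'width': 0.08501275226654952}
-0.0187
scene {'mtx': array([[605.51681045,   0.        , 323.27781699],
       [  0.        , 605.51681045, 232.8525449 ],
       [  0.        ,   0.        ,   1.        ]]), 'R': array([[-0.68006847, -0.73300225, -0.01464882],
       [-0.43987707,  0.42393321, -
[... 311 characters left out ...]
990364,  0.0034352 ],
       [-0.99456224, -0.01373287, -0.10323449],
       [ 0.10327172, -0.00202801, -0.99465111]]), 't': array([-0.00336133,  0.61019751,  1.04345813])}
wrist {'mtx': array([[397.1133392 ,   0.        , 320.15929568],
       [  0.        , 397.1133392 , 238.57218289],
       [  0.        ,   0.        ,   1.        ]]), 'hand_eye': array([[ 4.83084463e-04, -9.63551020e-01, -2.67524202e-01,
         6.74793539e-02],
       [ 9.99999799e-01,  5.75238127e-04, -2.66095244e-04,
        -8.30991081e-04],
       [ 4.10286465e-04, -2.67524019e-01,  9.63551104e-01,
        -1.42252002e-01],
       [ 0.00000000e+00,  0.00000000e+00,  0.00000000e+00,
         1.00000000e+00]])}
0.15
```

View pics/top0.png

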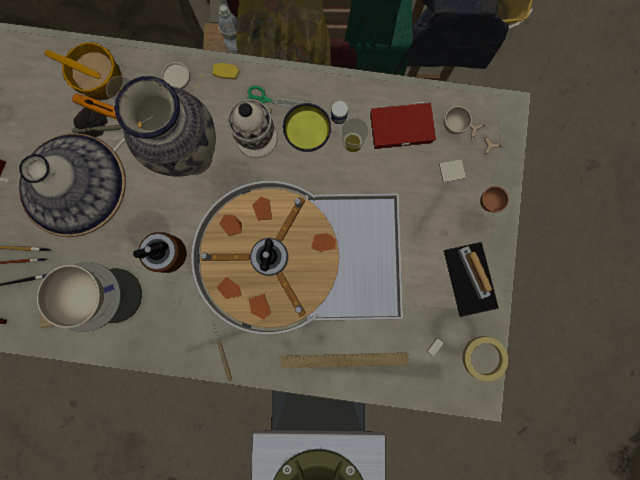

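View pics/scene0.png

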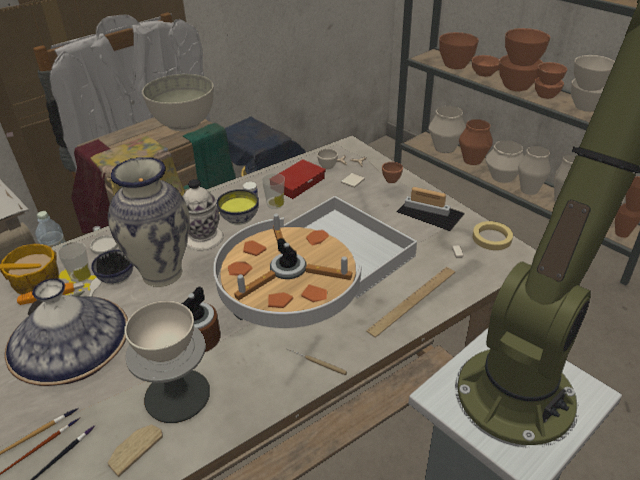

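```bash
cat > h.py <<'E'
from station import ctrl,get_state,vision,models,ticket
import numpy as np, cv2
from scipy.spatial.transform import Rotation as Rot
def cloud(n):
    im,d=vision.grab_frame(n); c=vision.camera_info(n)
    if n=='wrist':
        s=get_state();w=s['eef_rot'];Rt=Rot.from_quat([w[1],w[2],w[3],w[0]]).as_matrix()
    v,u=np.mgrid[:480,:640]
    P=np.stack([(u-c['mtx'][0,2])/c['mtx'][0,0]*d,(v-c['mtx'][1,2])/c['mtx'][1,1]*d,d],-1)
    if n=='wrist':
        H=c['hand_eye'];P=P@H[:3,:3].T+H[:3,3];P=P@Rt.T+s['tcp_pos']
    else: P=(P-c['t'])@c['R']
    P[d==0]=np.nan
    return im,P
def proj(n,X):
    c=vision.camera_info(n);q=c['R']@np.array(X)+c['t'];return (c['mtx']@(q/q[2]))[:2]
def pix2plane(n,uv,z):
    c=vision.camera_info(n);r=c['R'].T@np.linalg.inv(c['mtx'])@np.array([uv[0],uv[1],1.]);o=-c['R'].T@c['t']
    return o+r*(z-o[2])/r[2]
def circ(p):
    A=np.c_[2*p,np.ones(len(p))];b=(p**2).sum(1);x=np.linalg.lstsq(A,b,rcond=None)[0]
    return x[:2],np.sqrt(x[2]+x[:2]@x[:2])
def quat(yaw):
    "pointing down; jaw (tool y) axis at world angle: see jaw(yaw)"
    # tool z=-Z ; tool y = (cos yaw, sin yaw,0)
    y=np.array([np.cos(yaw),np.sin(yaw),0]);z=np.array([0,0,-1.]);x=np.cross(y,z)
    q=Rot.from_matrix(np.stack([x,y,z],1)).as_quat();return np.array([q[3],q[0],q[1],q[2]])
E
python3 - <<'E'
from h import *
im,P=cloud('top')
def med(m): return np.nanmedian(P[m],0)
for n in ['nut_a_grip','peg_0','scraper_mid','mat_top','sherd_0','turntable','pan_opening','tray_in']:
    try:
        r=models.masks_of('top',n)
    except Exception as e: print(n,e);continue
    for k in r[:6]:
        m=k['mask'];q=P[m]
        top=np.nanpercentile(q[:,2],95)
        print(n,round(k['p'],2),np.round(k['point']),m.sum(),np.round(np.nanmedian(q,0),4),'top',round(top,4))
        if n in('nut_a_grip','scraper_mid','mat_top','peg_0'):
            t=q[q[:,2]>top-0.012] if n!='mat_top' else q
            t=t[~np.isnan(t[:,0])]
            c,s,a=cv2.minAreaRect((t[:,:2]*1000).astype(np.float32)); print('   rect',np.round(c,1),np.round(s,1),a, 'mean',t.mean(0).round(4))
# wall top
rows,cols=np.mgrid[:480,:640]
g=pix2plane('top',(268,257),0.062);print('g',g)
r=np.hypot(P[...,0]-g[0],P[...,1]-g[1])
m=(abs(P[...,2]-0.084)<0.005)&(r<0.2)&(r>0.155)
c,R=circ(P[m][:,:2]);print('wall',c,R,m.sum())
m=m&(abs(np.hypot(P[...,0]-c[0],P[...,1]-c[1])-R)<.008);c,R=circ(P[m][:,:2]);print('wall',c,R,m.sum())
v=P[m][:,:2]-c;a=np.sort(np.degrees(np.arctan2(v[:,1],v[:,0])))
gap=np.r_[np.diff(a),a[0]+360-a[-1]];i=gap.argmax();print('gap',a[i],gap[i],'mid',a[i]+gap[i]/2)
np.save('top0.npy',P)
print(get_state()['time'])
E
```

```text
nut_a_grip 0.66 [266. 251.] 416 [0.5708 0.1203 0.1256] top 0.1331
   rect [570.1 123.3] [18.4 70.3] 81.5845947265625 mean [0.5703 0.1232 0.1298]
peg_0 0.69 [282. 270.] 12770 [0.5618 0.1137 0.0619] top 0.0773
   rect [572.8 122.2] [316.2 311.4] 14.324772834777832 mean [0.5718 0.1293 0.0772]
peg_0 0.3 [260. 307.] 368 [0.4525 0.1413 0.0707] top 0.0736
   rect [451.4 142.9] [53.4 41.5] 19.803918838500977 mean [0.4537 0.142  0.0705]
scraper_mid 0.88 [475. 273.] 807 [ 0.5404 -0.3685  0.0407] top 0.0687
   rect [ 542.6 -373.6] [98.2 18. ] 23.378034591674805 mean [ 0.5415 -0.3719  0.0655]
mat_top 0.8 [464. 284.] 1996 [ 0.5127 -0.3599  0.0034] top 0.0072
   rect [ 526.9 -371.9] [170.3 104.6] 13.194934844970703 mean [ 0.5189 -0.3654  0.0039]
sherd_0 0.8 [262. 305.] 352 [0.4543 0.141  0.0708] top 0.0736
sherd_0 0.76 [263. 209.] 336 [0.6837 0.1411 0.0704] top 0.0736
sherd_0 0.6 [226. 287.] 354 [0.4928 0.2158 0.0704] top 0.0737
sherd_0 0.57 [232. 224.] 359 [0.6427 0.2148 0.0707] top 0.0738
sherd_0 0.32 [285. 268.] 12545 [0.5627 0.1114 0.0619] top 0.0774
turntable 0.69 [285. 267.] 12398 [0.5625 0.1105 0.0619] top 0.0774
turntable 0.29 [226. 291.] 329 [0.493  0.2158 0.0706] top 0.0738
pan_opening 0.91 [308. 256.] 23371 [0.5696 0.0394 0.0598] top 0.0787
tray_in 0.77 [302. 258.] 24246 [0.5678 0.0454 0.0597] top 0.0794
g [0.56893155 0.1260469  0.062     ]
wall [0.57030678 0.1238893 ] 0.17498899619402317 932
wall [0.57031556 0.12377751] 0.1750667862056359 930
gap -139.78466500185107 102.33876299866427 mid -88.61528350251893
0.6
```

```bash
python3 - <<'E'
from h import *
P=np.load('top0.npy');c=np.array([.5703,.1237])
r=np.hypot(P[...,0]-c[0],P[...,1]-c[1])
m=((P[...,2]>0.112)&(P[...,2]<.13)&(r<0.16)&(r>.12)).astype(np.uint8)
n,l,st,_=cv2.connectedComponentsWithStats(m)
for i in range(1,n):
    if st[i,4]<5: continue
    q=P[l==i];cc=(q[:,:2].max(0)+q[:,:2].min(0))/2;v=cc-c
    print('peg',q.mean(0),len(q),np.hypot(*v),np.degrees(np.arctan2(v[1],v[0])), q[:,2].max())
m=(P[...,2]>.122)&(r<.05)
q=P[m];cc,s,a=cv2.minAreaRect((q[:,:2]*1000).astype(np.float32));print('nut',cc,s,a,q.mean(0),len(q))
u,S,vt=np.linalg.svd(q[:,:2]-q[:,:2].mean(0),full_matrices=False);print(np.degrees(np.arctan2(vt[0,1],vt[0,0])),S)
# tray rim
m=(abs(P[...,2]-.048)<.006)&(P[...,1]<.05)&(P[...,1]>-.25)&(P[...,0]>.35)&(P[...,0]<.8)
q=P[m][:,:2];cc,s,a=cv2.minAreaRect((q*1000).astype(np.float32));print('tray',cc,s,a)
# sherds
red=((P[...,2]>.066)&(P[...,2]<.076)&(r<.168)).astype(np.uint8)
im=cv2.imread('pics/top0.png').astype(int);red&=((im[...,2]-im[...,0]>60)&(im[...,1]<110)).astype(np.uint8)
n,l,st,_=cv2.connectedComponentsWithStats(red)
for i in range(1,n):
    if st[i,4]<60: continue
    q=P[l==i][:,:2]-c;print('sherd',q.mean(0).round(3),q.min(0).round(3),q.max(0).round(3),'r',np.hypot(*q.T).min().round(3),np.hypot(*q.T).max().round(3),'ang',np.degrees(np.arctan2(*q.mean(0)[::-1])).round(1),len(q))
x=cv2.imread('pics/top0.png')[150:350,180:420];cv2.imwrite('pics/crop.png',cv2.resize(x,None,fx=3,fy=3,interpolation=cv2.INTER_CUBIC))
s=get_state();
for yaw in [0,np.pi/2,np.pi,-np.pi/2,.77]:
    print(yaw,ctrl.ik([.57,.1237,.2],quat(yaw)))
E
```

```text
peg [0.69216746 0.05682765 0.11932865] 38 0.13926222529812515 -28.404632829263786 0.12419264810588843
peg [0.56663697 0.26228127 0.11997215] 37 0.13931936993456986 91.40450867142567 0.12738334377192462
peg [0.4514623  0.05054378 0.12038054] 37 0.1396013307165664 -148.43911191482172 0.12492931233067757
nut (570.1466064453125, 123.25575256347656) (18.429100036621094, 70.29462432861328) 81.5845947265625 [0.57023951 0.12327807 0.12991966] 221
170.66147996866553 [0.30777958 0.06577729]
tray (574.1368408203125, -73.05819702148438) (308.7252502441406, 234.885986328125) 1.059456467628479
sherd [0.113 0.019] [ 0.087 -0.003] [0.142 0.042] r 0.09 0.144 ang 9.4 334
sherd [0.073 0.092] [0.048 0.067] [0.096 0.119] r 0.087 0.145 ang 51.6 317
sherd [ 0.036 -0.127] [ 0.016 -0.155] [ 0.057 -0.099] r 0.101 0.161 ang -74.4 340
sherd [-0.076  0.091] [-0.098  0.064] [-0.05  0.12] r 0.097 0.14 ang 129.9 326
sherd [-0.116  0.019] [-0.143 -0.006] [-0.088  0.043] r 0.089 0.143 ang 170.7 357
0 [ 0.39400167  0.67817126 -1.1427675   1.65519798  0.64796344  1.23964921
 -0.88814618]
1.5707963267948966 [ 0.43960864  0.74781644 -1.28535851  1.65472391  0.74006283  1.31576956
  0.59390279]
3.141592653589793 [ 0.42210293  0.71707242 -1.22541883  1.65490198  0.7011964   1.28176708
  2.20210465]
-1.5707963267948966 [ 0.21009355  0.54438236 -0.74909785  1.65734087  0.40640913  1.10204232
 -2.22472244]
0.77 [ 0.41906436  0.71234016 -1.21580562  1.65493343  0.69497885  1.27658955
 -0.16349759]
```

View pics/crop.png

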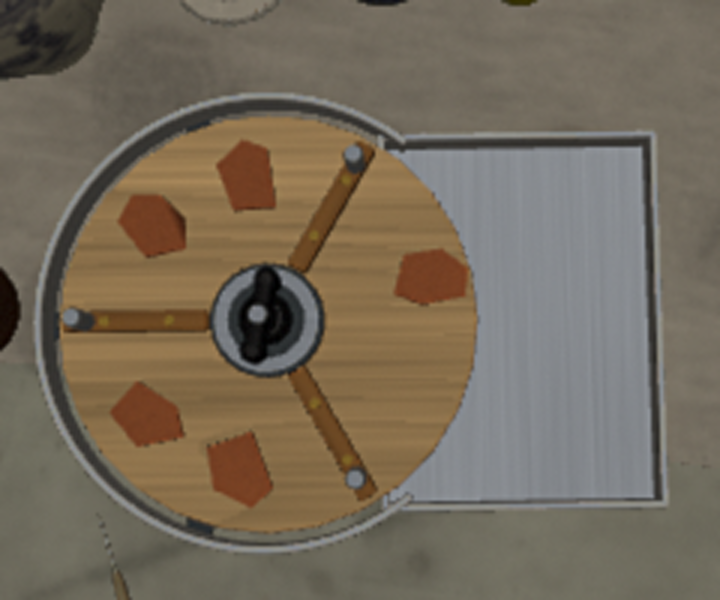

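```bash
cat >> h.py <<'E'
PHI=np.radians(-88.5); AX=np.array([.5703,.1236])
O=np.array([np.cos(PHI),np.sin(PHI)]); L=np.array([-np.sin(PHI),np.cos(PHI)])
def ft():
    s=get_state();return s['time'],np.round(s['contact_force'],1),np.round(s['wrist_torque'],2),round(s['width'],4)
E
python3 - <<'E'
from h import *
yaw=np.radians(80.7-180)
q=ctrl.ik([AX[0],AX[1],.26],quat(yaw));print(q)
ctrl.movep([AX[0],AX[1],.26],quat(yaw))
print(get_state()['qpos'],ft())
im,P=cloud('wrist');cv2.imwrite('pics/w1.png',im)
r=np.hypot(P[...,0]-AX[0],P[...,1]-AX[1])
m=(P[...,2]>.118)&(r<.05)&(P[...,2]<.14)
p=P[m];print('nut',cv2.minAreaRect((p[:,:2]*1000).astype(np.float32)),p.mean(0),len(p))
u,S,vt=np.linalg.svd(p[:,:2]-p[:,:2].mean(0),full_matrices=False);print(np.degrees(np.arctan2(vt[0,1],vt[0,0])))
b=(abs(P[...,2]-.084)<.004)&(abs(r-.174)<.01); print(b.sum(), circ(P[b][:,:2]) if b.sum()>50 else 0)
E
```

```text
[ 0.26080887  0.51171563 -0.8404496   1.56204509  0.39509099  1.24608792
 -2.37659458]
[ 0.26171486  0.51187077 -0.83962035  1.56195687  0.39520304  1.24614308
 -2.37636627] (3.5667, array([ 0.2,  0.7, -0.1]), array([-0.07, -0.02, -0.06]), 0.0858)
nut ((570.52001953125, 123.84748840332031), (18.693124771118164, 72.45467376708984), 80.57538604736328) [0.57248453 0.12351208 0.13003156] 2087
170.2400266946018
5162 (array([0.57040041, 0.12394565]), np.float64(0.174180990237812))
```

View pics/w1.png

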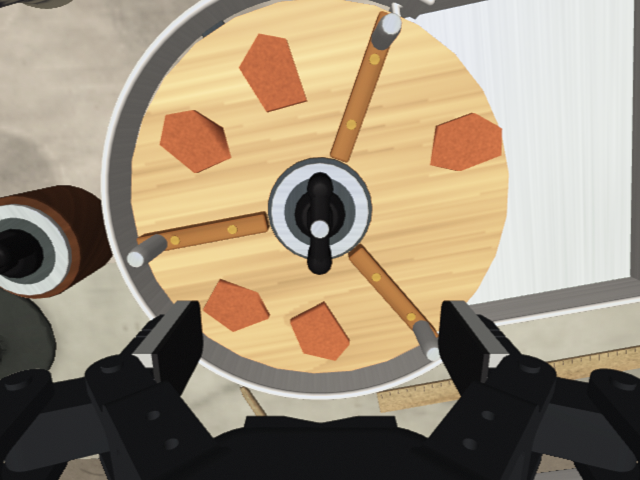

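```bash
cat >> h.py <<'E'
AX=np.array([.5704,.1238])
def rotseq(xy,z0,y0,dy,dz_per=0.,step=.3,stop=None,speed=.15):
    n=max(1,int(np.ceil(abs(dy)/step)));out=[]
    for i in range(1,n+1):
        y=y0+dy*i/n
        ctrl.movel([xy[0],xy[1],z0+dz_per*abs(dy)*i/n],quat(y),max_speed=speed)
        t=ft();out.append((round(y,3),t[0],t[1],t[2],t[3]))
        if stop is not None and abs(t[2][2])>stop: break
    return y,out
E
python3 - <<'E'
from h import *
yaw=np.radians(80.4-180)
ctrl.movel([*AX,.0995],quat(yaw),max_speed=.12)
print(ft()); ctrl.close_gripper(60); print(ft())
for dy in (-.06,-.12,-.18):
    ctrl.movel([*AX,.0995],quat(yaw+dy)); print(dy,ft())
np.save('yaw.npy',yaw+dy)
E
```

```text
(5.1083, array([0.8, 0.4, 0.1]), array([-0.04,  0.02,  0.  ]), 0.0854)
(5.7583, array([-2.4, -2.9,  3.6]), array([-0.38,  0.28, -0.12]), 0.013)
-0.06 (6.0083, array([-2.3, -2.6,  6.3]), array([-0.53,  0.39, -0.06]), 0.0133)
-0.12 (6.2583, array([-2.1, -3.6,  5.8]), array([-0.52,  0.46, -0.14]), 0.013)
-0.18 (6.5083, array([-1.6, -2.6,  6.2]), array([-0.53,  0.41, -0.08]), 0.0129)
```

```bash
python3 - <<'E'
from h import *
yaw0=np.radians(80.4-180)
for dy in (-.3,-.4):
    ctrl.movel([*AX,.0995+.008*abs(dy)/6.28],quat(yaw0+dy)); print(dy,ft(),get_state()['qpos'][6])
im,P=cloud('scene')
ctrl.ungrasp()
print(ft())
ctrl.movel([*AX,.15],quat(yaw0+dy),max_speed=.15)
im,P=cloud('wrist');r=np.hypot(P[...,0]-AX[0],P[...,1]-AX[1])
m=(P[...,2]>.118)&(r<.045)&(P[...,2]<.14)
p=P[m];print(cv2.minAreaRect((p[:,:2]*1000).astype(np.float32)),len(p));cv2.imwrite('pics/w2.png',im)
y=yaw0+dy+np.pi
print(ctrl.ik([*AX,.15],quat(y)))
E
```

```text
-0.3 (6.775, array([-1.6, -2.4,  5.6]), array([-0.55,  0.35, -0.12]), 0.0131) -2.76393270084955
-0.4 (7.025, array([-1.4, -3.5,  5.1]), array([-0.61,  0.33, -0.12]), 0.0129) -2.828712431195113
(7.7667, array([-0.8,  0.2, -1.2]), array([ 0.04, -0.01,  0.01]), 0.0855)
((570.2344360351562, 123.44639587402344), (18.89946174621582, 72.14720153808594), 58.05781555175781) 5183
[ 0.41594364  0.78657858 -1.22583412  1.72009179  0.78797762  1.22197863
 -0.01189039]
```

View pics/w2.png

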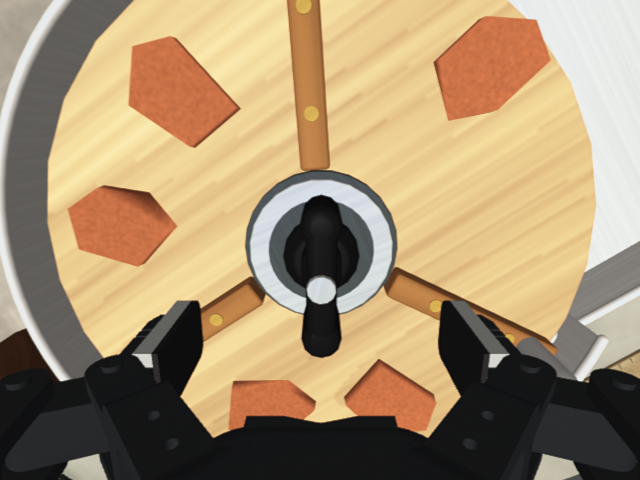

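```bash
python3 - <<'E'
from h import *
yaw0=np.radians(80.4-180); y=yaw0-.4+np.pi
ctrl.movep([*AX,.15],quat(y))
z=.0995+.008*.4/6.28
ctrl.movel([*AX,z],quat(y),max_speed=.12);ctrl.close_gripper(60);print(ft())
ye,o=rotseq(AX,z,y,-2.97,dz_per=.008/6.28,step=.33,stop=.6)
for a in o:print(a)
print(get_state()['qpos'])
ctrl.ungrasp();ctrl.movel([*AX,.2],quat(ye))
im,P=cloud('wrist');r=np.hypot(P[...,0]-AX[0],P[...,1]-AX[1])
m=(P[...,2]>.118)&(r<.045)&(P[...,2]<.145)
p=P[m];print(cv2.minAreaRect((p[:,:2]*1000).astype(np.float32)),len(p),np.percentile(p[:,2],[50,95]),np.degrees(ye));cv2.imwrite('pics/w3.png',im)
print(get_state()['time'])
E
```

```text
(11.875, array([-1.2, -1.8,  5.8]), array([-0.35,  0.33,  0.02]), 0.0135)
(np.float64(0.673), 12.3583, array([-1.1, -2. ,  6.9]), array([-0.41,  0.37, -0.11]), 0.0133)
(np.float64(0.343), 12.8417, array([-0.4, -2.1,  6.2]), array([-0.45,  0.29, -0.12]), 0.0131)
(np.float64(0.013), 13.325, array([-0.4, -2.4,  7.4]), array([-0.56,  0.16, -0.1 ]), 0.0132)
(np.float64(-0.317), 13.8083, array([-0.9, -1.8,  6.7]), array([-0.6 ,  0.12, -0.12]), 0.013)
(np.float64(-0.647), 14.2917, array([ 0.4, -2.5,  7.8]), array([-0.57, -0.02, -0.11]), 0.0131)
(np.float64(-0.977), 14.775, array([ 0.3, -3.3,  8.3]), array([-0.68, -0.08, -0.11]), 0.0132)
(np.float64(-1.307), 15.2583, array([ 0.1, -2.4,  7.8]), array([-0.74, -0.08, -0.07]), 0.0132)
(np.float64(-1.637), 15.7417, array([ 0. , -3.4,  9.1]), array([-0.82, -0.05, -0.08]), 0.0132)
(np.float64(-1.967), 16.225, array([-0.2, -3.4,  8.6]), array([-0.83, -0.03, -0.12]), 0.0132)
[-0.00428221  0.59059684 -0.39532484  1.77561974  0.29594156  0.83361834
 -2.50024106]
((570.361572265625, 123.78368377685547), (18.862728118896484, 72.22355651855469), 68.0657730102539) 3439 [0.13394428 0.13535257] -112.68677695908745
17.7583
```

View pics/w3.png

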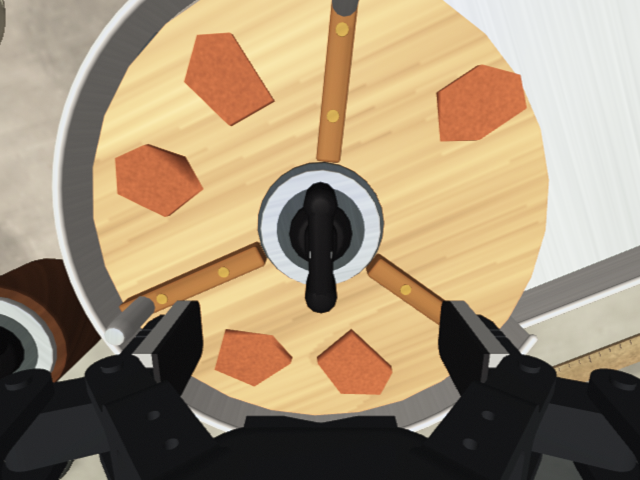

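```bash
cat >> h.py <<'E'
def find_scraper(cam='top',near=(.54,-.37),zmin=.05,zmax=.085,rad=.12):
    im,P=cloud(cam)
    m=(P[...,2]>zmin)&(P[...,2]<zmax)&(np.hypot(P[...,0]-near[0],P[...,1]-near[1])<rad)
    p=P[m][:,:2];c,s,a=cv2.minAreaRect((p*1000).astype(np.float32))
    if s[0]<s[1]: a+=90; s=s[::-1]
    a=(a+90)%180-90
    return np.array(c)/1000,s,a,np.nanpercentile(P[m][:,2],90),im
E
python3 - <<'E'
from h import *
c,s,a,z,im=find_scraper();print(c,s,a,z);cv2.imwrite('pics/t2.png',im)
for y in (90,-90):
  q=ctrl.ik([*c,.15],quat(np.radians(a+y)));print(y,q)
  q=ctrl.ik([*(AX+O*.062),.15],quat(np.radians(1.5+y)));print(y,q)
E
```

```text
[ 0.5240957  -0.35509137] (99.34864807128906, 18.066513061523438) 23.544862747192383 0.06856758283582898
90 [ 1.17694306  0.85555279 -1.22613504  1.58337841  0.82792024  1.30434847
  1.80951029]
90 [ 0.52983333  0.77450919 -1.22577768  1.74226067  0.7810316   1.2078569
  0.68351049]
-90 [ 0.88965705  0.63155358 -0.56650781  1.5871391   0.37760635  1.03411035
 -0.94457118]
-90 [ 0.18336694  0.54117758 -0.52026293  1.74639912  0.32269711  0.93992421
 -2.01244364]
```

View pics/t2.png

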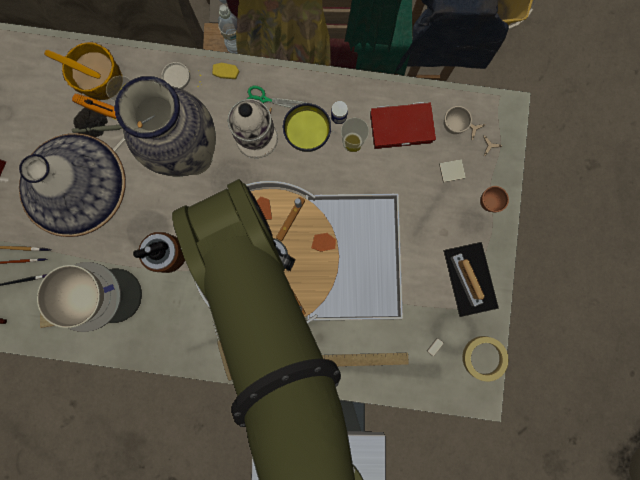

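```bash
python3 - <<'E'
from h import *
c=np.array([.5241,-.3551]);a=23.5;y=np.radians(a-90)
ctrl.movep([*c,.2],quat(y));print(get_state()['qpos'],ft())
c2,s,a2,z,im=find_scraper('wrist',near=c,rad=.1);print(c2,s,a2,z);cv2.imwrite('pics/w4.png',im)
E
```

```text
[ 0.89169557  0.58457258 -0.57443802  1.52169109  0.33616612  1.1352147
 -0.90874856] (19.5583, array([-0.2,  0.3,  0.1]), array([-0.01, -0.01, -0.01]), 0.0855)
[ 0.52486273 -0.35574753] (98.60317993164062, 16.356014251708984) 23.36942481994629 0.0680721452727687
```

View pics/w4.png

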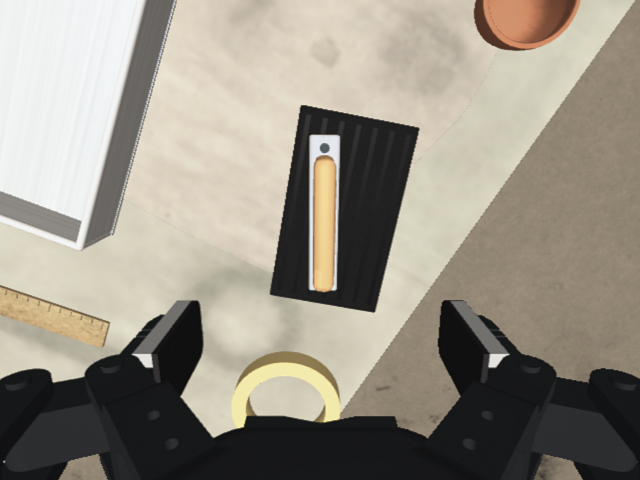

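```bash
python3 - <<'E'
from h import *
c=np.array([.5247,-.3556]);a=23.4;y=np.radians(a-90)
ctrl.movel([*c,.0313],quat(y),max_speed=.12);print(ft())
ctrl.close_gripper(80);print(ft())
ctrl.movel([*c,.17],quat(y),max_speed=.12);print(ft())
im,P=cloud('wrist');cv2.imwrite('pics/w5.png',im);im,P=cloud('scene');cv2.imwrite('pics/s5.png',im)
s=get_state();p=s['tcp_pos']
E
```

```text
(21.1667, array([ 0.1, -0.6, -0.5]), array([-0.03, -0.05, -0.03]), 0.0849)
(21.8083, array([-0. , -0.1,  2.4]), array([0.12, 0.06, 0.02]), 0.0153)
(23.1167, array([ 0.6,  0.2, -4.2]), array([ 0.01, -0.02, -0.02]), 0.0154)
```

View pics/w5.png

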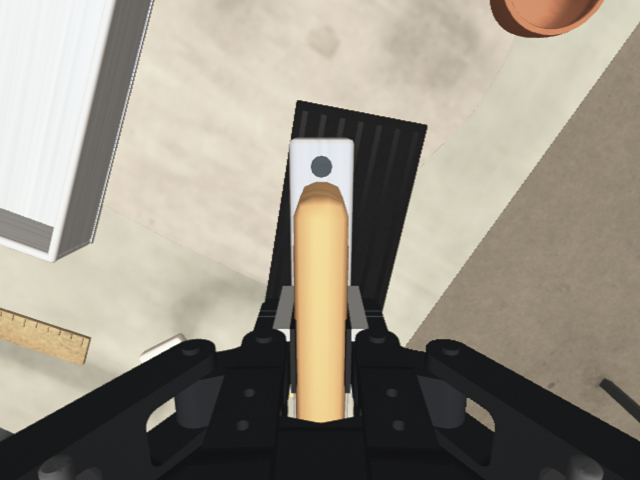

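View pics/s5.png

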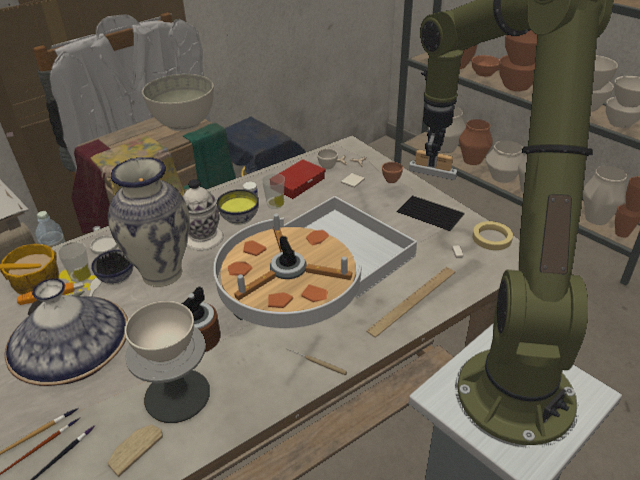

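```bash
cat >> h.py <<'E'
YS=np.radians(1.5-90)
def bed(d,t): return AX+O*d+L*t
def sw(path,z=.0918,speed=.1,yaw=YS):
    for d,t in path:
        ctrl.movel([*bed(d,t),z],quat(yaw),max_speed=speed); print((d,t),*ft())
E
python3 - <<'E'
from h import *
ctrl.movel([*bed(.075,.015),.17],quat(YS),max_speed=.3);print(ft())
im,P=cloud('wrist');cv2.imwrite('pics/w6.png',im)
ctrl.movel([*bed(.075,.015),.0918],quat(YS),max_speed=.1);print(ft())
sw([(.12,.015),(.195,.02)])
ctrl.movel([*bed(.195,.02),.15],quat(YS),max_speed=.2)
im,P=cloud('top');cv2.imwrite('pics/t6.png',im)
im,P=cloud('scene');cv2.imwrite('pics/s6.png',im)
E
```

```text
(24.7333, array([ 0.4,  0.3, -4.2]), array([-0.02,  0.02,  0.04]), 0.0151)
(25.7167, array([-0.5,  0.7, -4.6]), array([ 0.01,  0.03, -0.03]), 0.015)
(0.12, 0.015) 26.3167 [-0.6  0.1 -4.8] [ 0.04 -0.03 -0.03] 0.0153
(0.195, 0.02) 27.2167 [ 0.4  0.5 -5.1] [0.01 0.03 0.  ] 0.0152
```

View pics/t6.png

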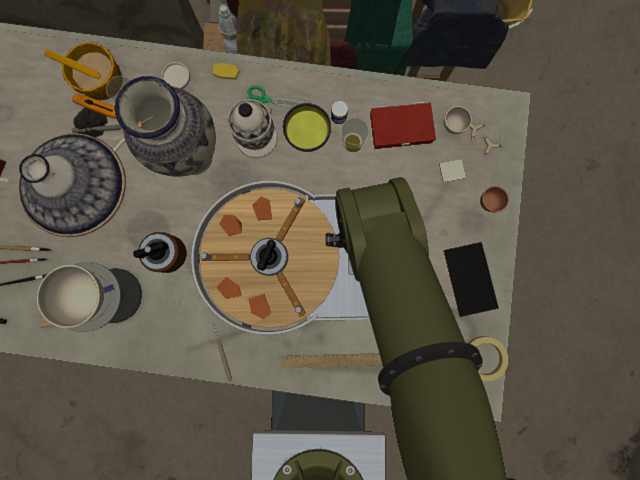

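View pics/s6.png

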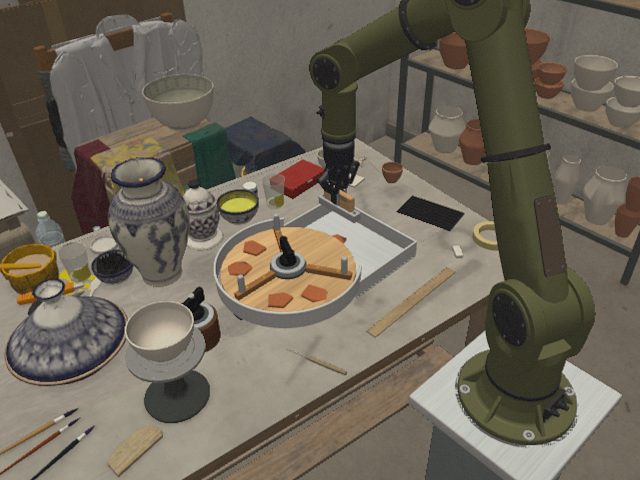

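View pics/w6.png

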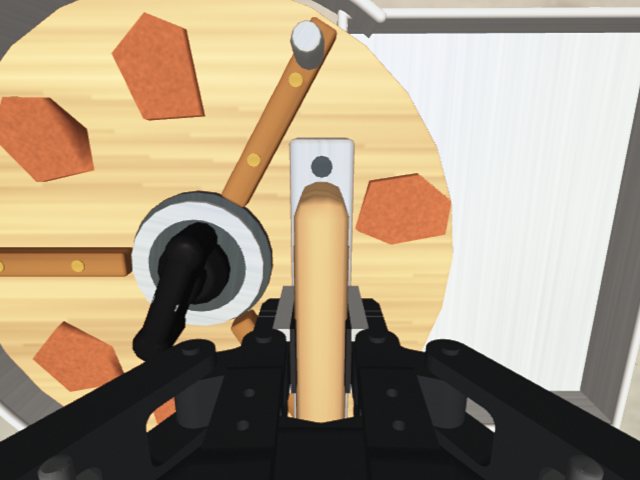

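```bash
cat >> h.py <<'E'
MAT=np.array([.527,-.372]); MA=13.2
def put_scraper():
    y=np.radians(MA-90)
    ctrl.movel([*bed(.24,.02),.17],quat(YS),max_speed=.3)
    ctrl.movel([*MAT,.15],quat(y),max_speed=.3)
    ctrl.movel([*MAT,.040],quat(y),max_speed=.15)
    for z in (.034,.0325,.0315,.0308,.030):
        ctrl.movel([*MAT,z],quat(y),max_speed=.05);f=ft()
        if f[1][2]>-1.5: break
    print('put',z,f)
    ctrl.ungrasp();ctrl.movel([*MAT,.16],quat(y),max_speed=.2)
def turn(th0,dth=2*np.pi/3,n=12,r=.14,z=.0915):
    pos=lambda th:AX+r*np.array([np.cos(th),np.sin(th)])
    ctrl.movep([*pos(th0),.2],quat(th0+np.pi/2))
    ctrl.movel([*pos(th0),z],quat(th0+np.pi/2),max_speed=.15);print(ft())
    ctrl.close_gripper(50);print('grip',ft(),get_state()['qpos'])
    for i in range(1,n+1):
        th=th0+dth*i/n
        ctrl.movel([*pos(th),z],quat(th+np.pi/2),max_speed=.1);print(i,ft())
    ctrl.ungrasp();ctrl.pause(.3)
    ctrl.movel([*pos(th),.2],quat(th+np.pi/2),max_speed=.2);print(ft())
E
python3 - <<'E'
from h import *
put_scraper()
im,P=cloud('wrist');cv2.imwrite('pics/w7.png',im)
th=np.radians(-148.4)
for k in range(3):
    print(ctrl.ik([*(AX+.14*np.array([np.cos(th+k),np.sin(th+k)])),.1],quat(th+k+np.pi/2)))
E
```

```text
put 0.0308 (31.0167, array([-3. ,  0.1,  2.9]), array([ 0.22,  0.2 , -0.02]), 0.0154)
[ 0.28025329  0.47185631 -0.63234056  2.10822392  0.43544378  0.69045976
 -1.66162361]
[ 0.48531836  0.66523766 -0.81304417  1.81974351  0.59813382  0.92103452
 -0.61863935]
[ 0.40793455  0.90966952 -1.04821154  1.47321886  0.81125685  1.23209242
  0.23474226]
```

View pics/w7.png

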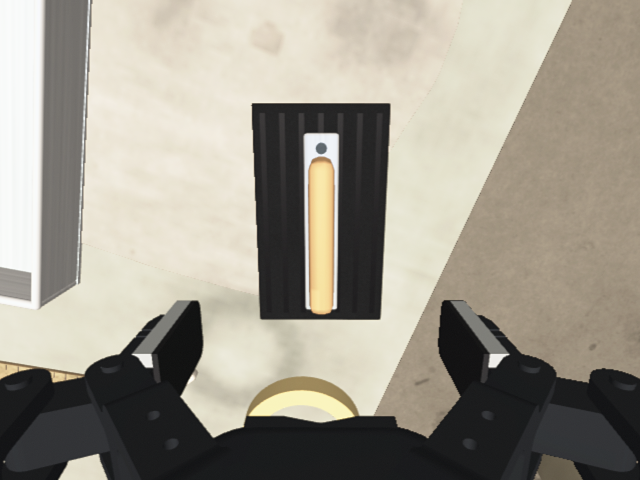

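```bash
python3 - <<'E'
from h import *
turn(np.radians(-148.4))
p=AX+np.array([-.05,-.05])
im,P=cloud('top');cv2.imwrite('pics/t8.png',im)
im,P=cloud('wrist');cv2.imwrite('pics/w8.png',im)
E
```

```text
(35.0083, array([-1.3, -0.7, -1. ]), array([ 0.05, -0.01, -0.01]), 0.085)
grip (35.6583, array([-1.1, -1.2,  6.2]), array([-0.15,  0.25,  0.02]), 0.0145) [ 0.28911659  0.49019398 -0.64990459  2.11735675  0.47219325  0.67799228
 -1.69942413]
1 (36.05, array([-2. , -0.9,  6.4]), array([-0.24,  0.25, -0.02]), 0.0148)
2 (36.4417, array([-2.2, -1. ,  7.7]), array([-0.3 ,  0.29,  0.02]), 0.0141)
3 (36.8333, array([-1. , -2.3,  6. ]), array([-0.38,  0.22,  0.04]), 0.0144)
4 (37.225, array([-1.2, -2.4,  7.4]), array([-0.49,  0.2 ,  0.09]), 0.0143)
5 (37.6167, array([-0.2, -2. ,  7.4]), array([-0.53,  0.08,  0.03]), 0.0149)
6 (38.0083, array([-1. , -2.5,  6.9]), array([-0.63, -0.01,  0.06]), 0.0147)
7 (38.4, array([ 0.3, -3.2,  7.2]), array([-0.62, -0.16,  0.07]), 0.0141)
8 (38.7917, array([ 0.7, -3.3,  6.1]), array([-0.62, -0.21,  0.14]), 0.0144)
9 (39.1833, array([ 1.4, -3.1,  6.2]), array([-0.62, -0.33,  0.12]), 0.0148)
10 (39.575, array([ 1.3, -3.6,  5.5]), array([-0.51, -0.44,  0.09]), 0.0144)
11 (39.9667, array([ 2.4, -2.4,  5.7]), array([-0.49, -0.46,  0.15]), 0.0142)
12 (40.3583, array([ 2.8, -1.6,  4.5]), array([-0.42, -0.51,  0.11]), 0.0147)
(42.0333, array([-0.5, -0.4, -0. ]), array([ 0.02,  0.03, -0.05]), 0.0856)
```

View pics/t8.png

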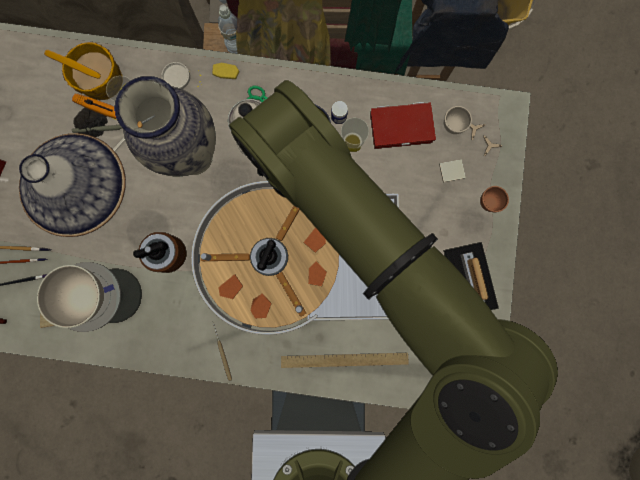

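View pics/w8.png

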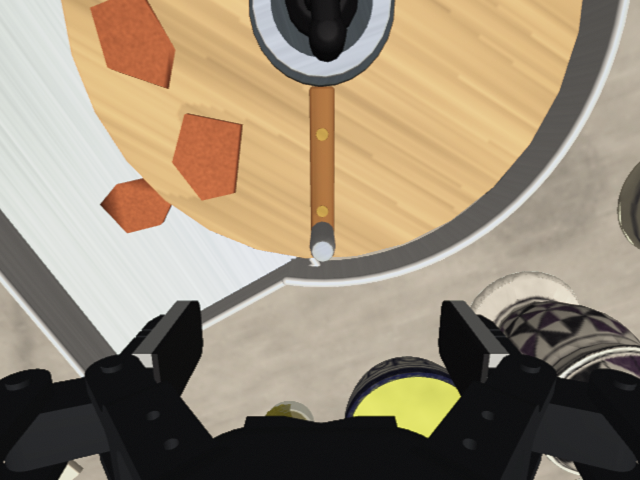

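```bash
cat >> h.py <<'E'
def sherds(save=None):
    im,P=cloud('top')
    if save: cv2.imwrite(save,im)
    im=im.astype(int);q=P[...,:2]-AX;D=q@O;T=q@L
    r=np.hypot(D,T)
    m=((im[...,2]-im[...,0]>60)&(im[...,1]<110)&(P[...,2]>.003)&(P[...,2]<.08)&(D<.32)&(abs(T)<.175)&(D>-.18)).astype(np.uint8)
    n,l,st,_=cv2.connectedComponentsWithStats(m)
    for i in range(1,n):
        if st[i,4]<60: continue
        k=l==i;print('sherd d %.3f..%.3f t %.3f..%.3f z %.3f n %d'%(np.nanmin(D[k]),np.nanmax(D[k]),np.nanmin(T[k]),np.nanmax(T[k]),np.nanmedian(P[k][:,2]),st[i,4]))
    m=((P[...,2]>0.112)&(P[...,2]<.13)&(r<0.16)&(r>.12)).astype(np.uint8)
    n,l,st,_=cv2.connectedComponentsWithStats(m)
    for i in range(1,n):
        if st[i,4]<15: continue
        c=(P[l==i][:,:2].max(0)+P[l==i][:,:2].min(0))/2-AX;print('peg ang',np.degrees(np.arctan2(c[1],c[0])).round(1),np.hypot(*c).round(3))
E
python3 - <<'E'
from h import *
y=np.radians(MA-90)
ctrl.movep([*MAT,.2],quat(y))
c,s,a,z,im=find_scraper('wrist',near=MAT,rad=.1);print(c,s,a,z)
print(find_scraper('top',near=MAT)[:4])
sherds('pics/t9.png');print(get_state()['time'])
im,P=cloud('wrist');g=P[(P[...,2]<.012)&(im.max(-1)<60)&(np.hypot(P[...,0]-MAT[0],P[...,1]-MAT[1])<.13)]
print('mat',cv2.minAreaRect((g[:,:2]*1000).astype(np.float32)))
E
```

```text
[ 0.52685797 -0.37133752] (98.28508758544922, 16.410795211791992) 13.20460033416748 0.06800144163657021
(array([ 0.5258017 , -0.37085324]), (99.10932159423828, 18.73540496826172), 11.91852855682373, np.float64(0.06885883531468641))
sherd d -0.033..0.070 t 0.039..0.158 z 0.063 n 471
sherd d 0.081..0.156 t 0.042..0.133 z 0.061 n 191
sherd d -0.140..-0.047 t -0.009..0.112 z 0.076 n 295
sherd d 0.064..0.133 t 0.011..0.108 z 0.070 n 521
sherd d -0.122..-0.071 t 0.012..0.105 z 0.062 n 107
sherd d 0.042..0.094 t -0.017..0.056 z 0.061 n 67
sherd d 0.173..0.221 t 0.017..0.059 z 0.012 n 262
sherd d 0.033..0.078 t -0.031..0.046 z 0.062 n 74
sherd d 0.045..0.077 t -0.061..-0.007 z 0.061 n 66
sherd d 0.080..0.140 t -0.111..-0.010 z 0.070 n 402
sherd d -0.061..-0.021 t -0.083..-0.015 z 0.061 n 81
sherd d -0.045..0.042 t -0.162..-0.034 z 0.069 n 559
sherd d 0.014..0.088 t -0.124..-0.035 z 0.077 n 282
sherd d -0.120..-0.064 t -0.099..-0.040 z 0.071 n 372
peg ang -28.5 0.139
peg ang 91.9 0.139
peg ang -148.5 0.14
43.9667
mat ((525.699462890625, -371.1076965332031), (169.242919921875, 98.63963317871094), 13.054128646850586)
```

View pics/t9.png

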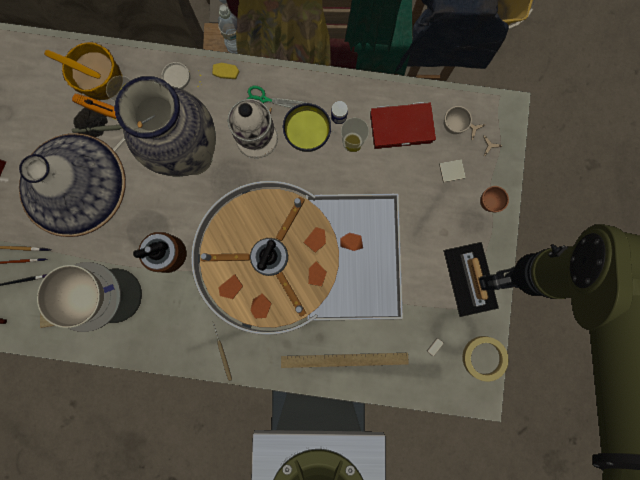

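```bash
python3 - <<'E'
from h import *
s='''
def sherds(save=None):
    im,P=cloud('top')
    if save: cv2.imwrite(save,im)
    q=P[...,:2]-AX;D=q@O;T=q@L
    for k in models.masks_of('top','sherd_0'):
        m=k['mask']
        if m.sum()>1500 or np.nanmedian(P[m][:,2])>.09: continue
        m=cv2.erode(m.astype(np.uint8),np.ones((1,1)))>0
        print('sherd p%.2f'%k['p'],k['point'].__class__ and np.round(k['point']),'d %.3f..%.3f t %.3f..%.3f z %.3f n %d'%(*np.nanpercentile(D[m],[1,99]),*np.nanpercentile(T[m],[1,99]),np.nanmedian(P[m][:,2]),m.sum()))
'''
open('h.py','a').write(s)
exec(s)
sherds()
E
```

```text
sherd p0.84 [319. 238.] d 0.088..0.132 t 0.015..0.065 z 0.070 n 320
sherd p0.82 [230. 286.] d -0.115..-0.065 t -0.094..-0.045 z 0.070 n 369
sherd p0.78 [350. 242.] d 0.173..0.225 t 0.019..0.056 z 0.013 n 279
sherd p0.76 [313. 273.] d 0.091..0.131 t -0.069..-0.014 z 0.070 n 360
sherd p0.58 [264. 305.] d -0.038..0.003 t -0.140..-0.090 z 0.070 n 351
```

```bash
cat >> h.py <<'E'
def pick(c,a):
    y=np.radians(a-90)
    ctrl.movel([*c,.0313],quat(y),max_speed=.12)
    ctrl.close_gripper(80);print('pick',ft())
    ctrl.movel([*c,.17],quat(y),max_speed=.15);print(ft())
def sweep(t0,d0,path):
    ctrl.movel([*bed(d0,t0),.17],quat(YS),max_speed=.3)
    im,P=cloud('wrist');cv2.imwrite('pics/pre%d.png'%(10*get_state()['time']),im)
    ctrl.movel([*bed(d0,t0),.0918],quat(YS),max_speed=.1);print(ft())
    sw(path)
    ctrl.movel([*bed(*path[-1]),.15],quat(YS),max_speed=.2)
    im,P=cloud('scene');cv2.imwrite('pics/s_%d.png'%(10*get_state()['time']),im)
E
python3 - <<'E'
from h import *
pick(np.array([.5268,-.3713]),13.1)
sweep(-.001,.069,[(.12,-.001),(.2,-.001)])
sherds('pics/t10.png')
E
ls pics
```

```text
pick (46.3167, array([-0.8,  1.1,  1.7]), array([ 0.06,  0.04, -0.05]), 0.0158)
(47.3917, array([ 0.3,  0.3, -3.7]), array([ 0.  , -0.08, -0.02]), 0.0148)
(49.95, array([-0. ,  0.5, -4.2]), array([ 0.03, -0.01,  0.02]), 0.015)
(0.12, -0.001) 50.6083 [ 0.1  0.6 -4.9] [ 0.03 -0.03 -0.01] 0.0149
(0.2, -0.001) 51.5583 [ 0.1  0.5 -4.2] [0.02 0.03 0.02] 0.015
sherd p0.77 [231. 288.] d -0.115..-0.065 t -0.094..-0.048 z 0.071 n 347
sherd p0.67 [258. 307.] d -0.041..0.003 t -0.140..-0.089 z 0.070 n 371
crop.png
pre490.png
s5.png
s6.png
s_520.png
scene0.png
t10.png
t2.png
t6.png
t8.png
t9.png
top0.png
w1.png
w2.png
w3.png
w4.png
w5.png
w6.png
w7.png
w8.png
wrist0.png
```

View pics/t10.png

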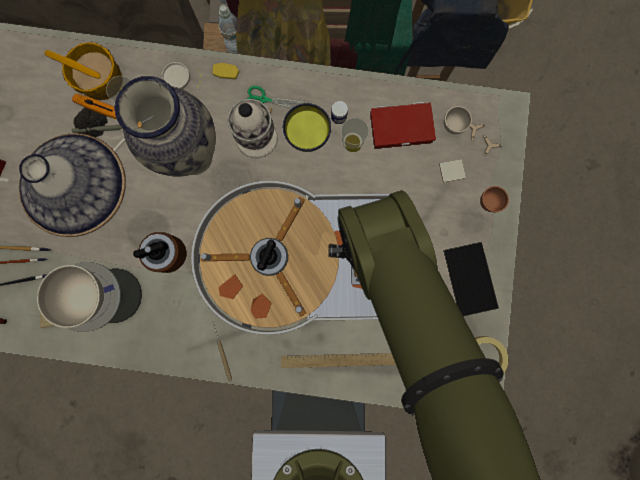

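Bed is empty, with only the two pieces at (231,288) and (261,306) left on the disc. Put the scraper down and turn again.

```bash
python3 - <<'E'
s="\nMAT=np.array([.5257,-.3712]);MA=13.1\n"
open('h.py','a').write(s)
from h import *
put_scraper()
turn(np.radians(-148.5))
y=np.radians(MA-90)
ctrl.movep([*MAT,.2],quat(y))
c,s,a,z,im=find_scraper('wrist',near=MAT,rad=.1);print(c,s,a,z)
cv2.imwrite('pics/w11.png',im)
sherds('pics/t11.png');print(get_state()['time'])
E
```

```text
put 0.0308 (55.4, array([-3.4,  0. ,  5.1]), array([0.27, 0.39, 0.09]), 0.0153)
(59.3417, array([-0.2, -0.4, -0.2]), array([ 0.04, -0.01,  0.05]), 0.0852)
grip (59.9917, array([-0.8, -1.5,  6.1]), array([-0.14,  0.19, -0.03]), 0.0146) [ 0.38262212  0.52644134 -0.79890076  2.11651921  0.57471597  0.72530403
 -1.81605262]
1 (60.3833, array([-1. , -0. ,  6.3]), array([-0.29,  0.21, -0.02]), 0.0142)
2 (60.775, array([-1.5, -1.7,  6.6]), array([-0.36,  0.25,  0.04]), 0.0144)
3 (61.1667, array([-1.1, -1.9,  6. ]), array([-0.41,  0.14,  0.01]), 0.0145)
4 (61.5583, array([-0.8, -1.7,  7.5]), array([-0.45,  0.13, -0.01]), 0.0145)
5 (61.95, array([-0.7, -3. ,  7.1]), array([-0.58,  0.1 ,  0.05]), 0.0145)
6 (62.3417, array([ 0. , -2.8,  7. ]), array([-0.6 ,  0.03,  0.05]), 0.0144)
7 (62.7333, array([ 0.6, -2.6,  7. ]), array([-0.63, -0.14,  0.05]), 0.0146)
8 (63.125, array([ 2.1, -3.4,  5.8]), array([-0.67, -0.26,  0.09]), 0.0147)
9 (63.5167, array([ 1.5, -2. ,  4.9]), array([-0.54, -0.39,  0.1 ]), 0.0145)
10 (63.9083, array([ 1.3, -2.7,  5.3]), array([-0.49, -0.48,  0.05]), 0.0144)
11 (64.3, array([ 2.7, -1.8,  4.5]), array([-0.47, -0.51,  0.06]), 0.0143)
12 (64.6917, array([ 2.2, -1. ,  4.8]), array([-0.33, -0.63,  0.1 ]), 0.0148)
(66.3667, array([-0.6, -0.5, -0.5]), array([-0.03, -0.  , -0.01]), 0.0855)
[ 0.52555139 -0.37058182] (97.89588928222656, 16.405975341796875) 13.158905029296875 0.06809972347836472
sherd p0.86 [359. 277.] d 0.201..0.238 t -0.075..-0.028 z 0.013 n 262
sherd p0.74 [314. 271.] d 0.080..0.131 t -0.065..-0.022 z 0.070 n 361
sherd p0.71 [342. 239.] d 0.158..0.185 t 0.013..0.064 z 0.022 n 184
sherd p0.70 [352. 240.] d 0.184..0.226 t 0.017..0.063 z 0.012 n 283
sherd p0.61 [318. 238.] d 0.086..0.136 t 0.018..0.060 z 0.070 n 340
68.2
```

View pics/t11.png

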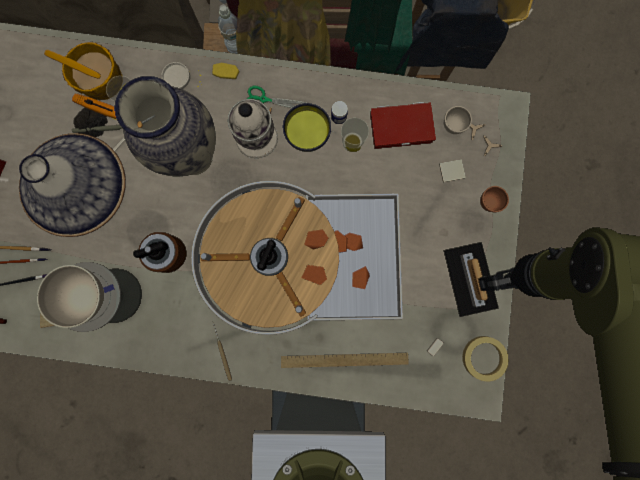

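```bash
python3 - <<'E'
from h import *
pick(np.array([.5256,-.3707]),13.1)
sweep(-.002,.0645,[(.12,-.002),(.2,-.002)])
sherds('pics/t12.png')
E
ls pics|grep -e pre -e s_
```

```text
pick (70.4, array([-1. , -0.2,  1.9]), array([ 0.09,  0.1 , -0.04]), 0.015)
(71.475, array([ 0.1, -0.3, -4. ]), array([-0.02,  0.03, -0.  ]), 0.0149)
(74.05, array([-0.4,  0. , -3.7]), array([ 0.05, -0.05, -0.12]), 0.0154)
(0.12, -0.002) 74.7583 [-0.3  1.  -4.7] [ 0.04 -0.05  0.02] 0.0152
(0.2, -0.002) 75.7083 [-0.2  0.7 -4.3] [-0.   -0.02  0.05] 0.0149
sherd p0.48 [349. 267.] d 0.164..0.194 t -0.045..-0.005 z 0.018 n 182
sherd p0.40 [337. 234.] d 0.153..0.173 t 0.021..0.063 z 0.021 n 56
pre490.png
pre731.png
s_520.png
s_762.png
```

View pics/t12.png

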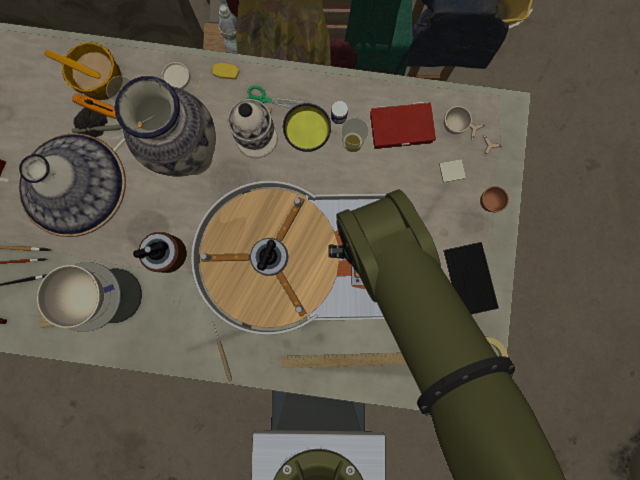

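```bash
python3 - <<'E'
from h import *
put_scraper()
y=np.radians(MA-90)
c,s,a,z,im=find_scraper('wrist',near=MAT,rad=.1);print(c,s,a,z);cv2.imwrite('pics/w13.png',im)
sherds('pics/t13.png')
y=np.radians(-112.2)
ctrl.movep([*AX,.22],quat(y));print(get_state()['qpos'])
im,P=cloud('wrist');r=np.hypot(P[...,0]-AX[0],P[...,1]-AX[1])
m=(P[...,2]>.118)&(r<.045)&(P[...,2]<.145)
p=P[m];print(cv2.minAreaRect((p[:,:2]*1000).astype(np.float32)));cv2.imwrite('pics/w14.png',im)
print(get_state()['time'])
E
```

```text
put 0.0315 (79.3, array([-3.7,  0.2,  4.9]), array([0.16, 0.36, 0.03]), 0.0151)
[ 0.52398621 -0.37093231] (98.52876281738281, 16.284452438354492) 13.25605297088623 0.06754078591237242
sherd p0.74 [357. 276.] d 0.198..0.238 t -0.075..-0.028 z 0.012 n 271
sherd p0.74 [355. 249.] d 0.177..0.224 t -0.002..0.047 z 0.027 n 329
sherd p0.64 [358. 238.] d 0.192..0.223 t 0.040..0.057 z 0.013 n 29
sherd p0.57 [347. 270.] d 0.162..0.203 t -0.047..-0.007 z 0.018 n 257
sherd p0.53 [340. 238.] d 0.158..0.182 t 0.014..0.064 z 0.022 n 152
[ 0.20982385  0.52457691 -0.744032    1.62661175  0.3827246   1.14219425
 -2.58862545]
((570.2503662109375, 123.55853271484375), (18.81443214416504, 72.62994384765625), 67.61656188964844)
82.7917
```

View pics/t13.png

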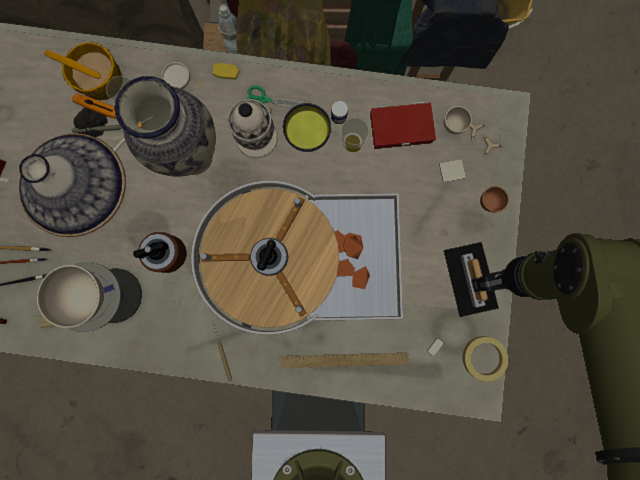

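View pics/w14.png

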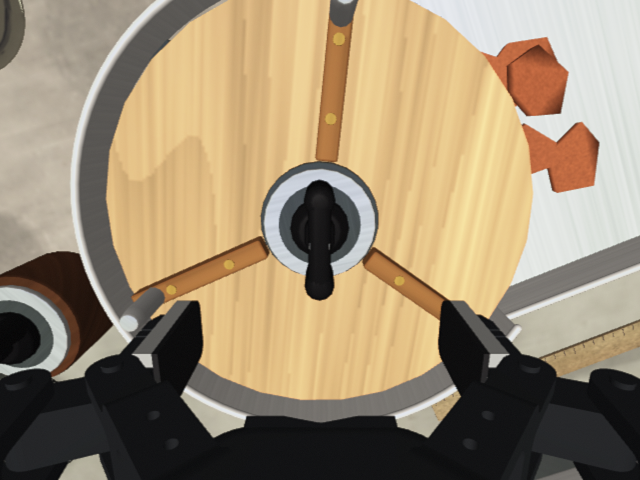

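```bash
python3 - <<'E'
from h import *
y=np.radians(-112.2); z=.1038
ctrl.movel([*AX,z],quat(y),max_speed=.12);ctrl.close_gripper(60);print(ft())
ye,o=rotseq(AX,z,y,3.3,dz_per=-.008/6.28,step=.33,stop=.4)
for a in o:print(a)
z2=get_state()['tcp_pos'][2]
for k in range(1,9):
    yy=ye+.05*k; ctrl.movel([*AX,.0996],quat(yy)); f=ft(); print(np.degrees(yy),f)
    if f[2][2]>.55: break
ctrl.pause(.2);print(ft())
ctrl.ungrasp();ctrl.movel([*AX,.22],quat(yy))
im,P=cloud('wrist');r=np.hypot(P[...,0]-AX[0],P[...,1]-AX[1])
m=(P[...,2]>.118)&(r<.045)&(P[...,2]<.145)
p=P[m];print(cv2.minAreaRect((p[:,:2]*1000).astype(np.float32)),np.percentile(p[:,2],[50,95]));cv2.imwrite('pics/w15.png',im)
print(get_state()['qpos'],get_state()['time'])
E
```

```text
(84.5583, array([-2.3, -2. ,  4.8]), array([-0.29,  0.34, -0.02]), 0.0129)
(np.float64(-1.628), 85.0417, array([-2.1, -2.4,  5.8]), array([-0.48,  0.44,  0.13]), 0.0134)
(np.float64(-1.298), 85.525, array([-1.5, -3.6,  5.3]), array([-0.49,  0.43,  0.19]), 0.0133)
(np.float64(-0.968), 86.0083, array([-2. , -3.4,  6.4]), array([-0.64,  0.49,  0.13]), 0.0133)
(np.float64(-0.638), 86.4917, array([-2.8, -3.8,  5.8]), array([-0.72,  0.48,  0.08]), 0.0135)
(np.float64(-0.308), 86.975, array([-1.6, -4. ,  5.3]), array([-0.84,  0.38,  0.17]), 0.0134)
(np.float64(0.022), 87.4583, array([-0.5, -3.7,  6.2]), array([-0.81,  0.29,  0.13]), 0.0131)
(np.float64(0.352), 87.9417, array([ 0.1, -4.3,  5.4]), array([-0.86,  0.18,  0.18]), 0.013)
(np.float64(0.682), 88.425, array([ 0.3, -4.2,  5.1]), array([-0.86,  0.01,  0.13]), 0.0135)
(np.float64(1.012), 88.9083, array([ 0.2, -3.2,  4.9]), array([-0.78, -0.03,  0.12]), 0.0132)
(np.float64(1.342), 89.3917, array([ 0.3, -3.8,  3.7]), array([-0.76, -0.25,  0.12]), 0.0131)
79.74086136882576 (89.6417, array([ 1.3, -3.6,  5.6]), array([-0.94, -0.31,  0.12]),
[... 253 characters left out ...]
([-0.65,  0.68, -1.92]), 0.0137)
91.20001727144223 (90.6417, array([-3.6, -2.6,  8. ]), array([-0.52,  0.85, -3.12]), 0.0135)
94.06480624709634 (90.8917, array([-4.5, -1.3,  8.7]), array([-0.42,  1.02, -4.23]), 0.0135)
96.92959522275046 (91.1417, array([-5.6, -2.2, 10.2]), array([-0.27,  1.28, -5.36]), 0.0137)
99.79438419840459 (91.3917, array([-6.6, -1.2, 10. ]), array([-0.16,  1.49, -6.66]), 0.0131)
(91.5917, array([-5.7, -1.1, 10.1]), array([-0.18,  1.43, -6.64]), 0.0133)
((569.8032836914062, 124.20663452148438), (18.753047943115234, 72.57774353027344), 80.10755920410156) [0.12986372 0.13345782]
[ 0.46694697  0.78775077 -1.39934135  1.62515918  0.7846724   1.41250544
  0.72083662] 93.2833
```

View pics/w15.png

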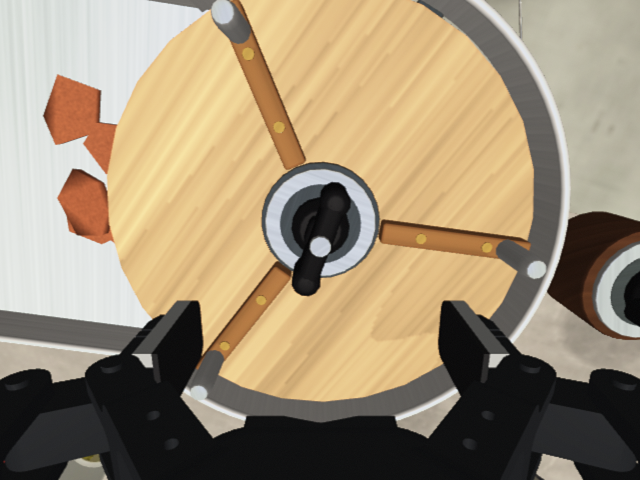

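```bash
python3 - <<'E'
from h import *
ctrl.movep([.5,-.3,.3],quat(np.radians(13-90)))
c,s,a,z,im=find_scraper('wrist',near=MAT,rad=.1);print(c,s,a,z);cv2.imwrite('pics/w16.png',im)
print(find_scraper('top',near=MAT)[:4])
im,P=cloud('top');cv2.imwrite('pics/t16.png',im)
r=np.hypot(P[...,0]-AX[0],P[...,1]-AX[1])
m=((P[...,2]>0.112)&(P[...,2]<.13)&(r<0.16)&(r>.12)).astype(np.uint8)
n,l,st,_=cv2.connectedComponentsWithStats(m)
for i in range(1,n):
    if st[i,4]<15: continue
    q=P[l==i][:,:2];v=(q.max(0)+q.min(0))/2-AX;print('peg',np.degrees(np.arctan2(v[1],v[0])))
m=(P[...,2]>.12)&(r<.05);p=P[m];print(cv2.minAreaRect((p[:,:2]*1000).astype(np.float32)),np.percentile(p[:,2],95))
g=P[(P[...,2]<.012)&(im.max(-1)<60)&(np.hypot(P[...,0]-MAT[0],P[...,1]-MAT[1])<.13)];print('mat',cv2.minAreaRect((g[:,:2]*1000).astype(np.float32)))
sherds();print(ft())
E
```

```text
[ 0.52375842 -0.37112796] (99.70001220703125, 16.87713623046875) 13.161437034606934 0.06807581094944318
(array([ 0.53967432, -0.36688782]), (66.67687225341797, 18.0030460357666), 12.81855297088623, np.float64(0.06892418579850815))
peg -28.445352648015767
peg 92.01988775468449
peg -147.6949504642919
((570.0347290039062, 123.46358489990234), (17.89659881591797, 70.1701431274414), 80.81450653076172) 0.13353372259323573
mat ((525.5792236328125, -370.8489074707031), (169.94879150390625, 101.25862121582031), 12.972768783569336)
sherd p0.83 [352. 246.] d 0.177..0.228 t -0.002..0.050 z 0.027 n 353
sherd p0.80 [359. 278.] d 0.197..0.240 t -0.077..-0.023 z 0.013 n 317
sherd p0.68 [346. 268.] d 0.162..0.201 t -0.045..-0.008 z 0.018 n 228
sherd p0.47 [341. 237.] d 0.158..0.180 t 0.014..0.063 z 0.022 n 126
(95.1833, array([ 0.6, -0.2,  0.2]), array([ 0.03, -0.02, -0.  ]), 0.0855)
```

View pics/t16.png

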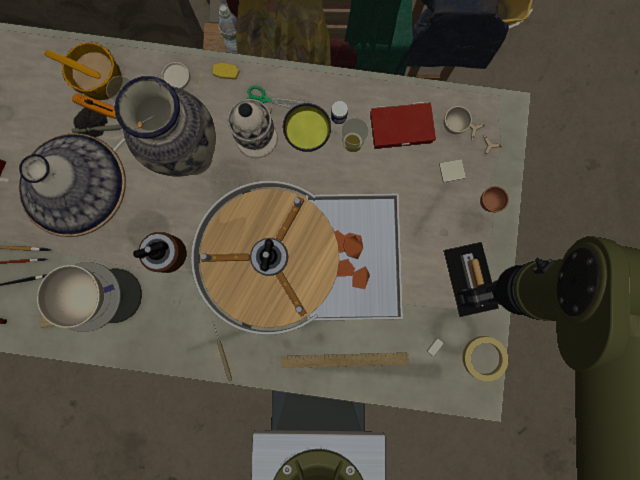

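View pics/w16.png

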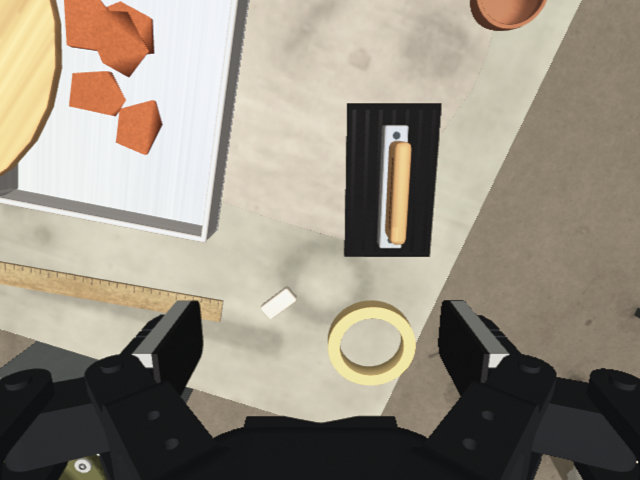

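```bash
python3 - <<'E'
from station import ticket,get_state
print(ticket.close_job(),get_state()['time'])
E
```

```text
the job is handed in; nothing more can be done
the job is handed in; nothing more can be done
```

The job is done and handed in at about 95 s of the 210 s allowed. My last pictures show the work as asked, with one fault in how I retightened the nut.

- **Nut:** it loosened clockwise from above, so the thread is left-handed. I backed it off about 3.36 rad. After retightening, the bar reads within about 1° of where it was found.
- **Fault while retightening:** my stop check looked for a positive torque, but the load read negative, so it never triggered. I turned about 0.34 rad past tight, and the wrist torque reached about 6.6 N m before I let go. By the wrist angle the nut stayed above the -0.5 forcing limit. But 6.6 N m is far more than the stated stiffness gives for that angle, and I did not find out why.
- **Disc:** I turned it by a peg twice, 120° each time. The pegs ended within about 1° of where they stood at the start. I did not test the lock by pushing the disc.
- **Pieces:** all five were in this run, and all five were wiped into the catch tray. In the last pictures the disc is clear. In the last check the network reported only four of them, because two overlap, but all five were reported just before retightening.
- **Scraper block:** it was knocked about 2.6 cm early in the run, so I located it again before picking it up. It stands upright about 2 mm from the middle of its mat, in line with it.

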